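# Close down the battery charging station

### The arm

A 6-joint arm with a two-finger parallel gripper is mounted at the origin on the work surface. World frame = base frame: x ahead of the robot, y to its left, z up, the work surface at z = 0. Lengths are in mm, angles in rad, forces in N, time in s.
With the tool pointing down it reaches from about 300 to 775 mm from the base axis. Payload 14.6 kg.
Tool frame: the origin (TCP) lies at the very end of the fingers, on their centre line; the grasp point (between the pads) lies 19 mm behind it; z points along the fingers, y is the line along which they close (so a half turn about z gives the same grasp; the last joint's range is limited). The gripper opens to 85 mm and grips with 20 to 120 N. Pads are 22 mm wide; open, the fingers measure 114 mm over their backs; the gripper's body (76 mm by 85 mm) begins 54 mm behind the grasp point. The pads swing forward as they close: fully open they stand 13 mm farther back than shut.
Start: joints at [-1.229, 0.3, 1.521, -0, 1.321, -0.067], TCP at [218.622, -504.672, 231.281] pointing down, gripper open.
Joint ranges: [-3.03, 3.03], [-0.79, 2.21], [0.23, 2.52], [-1.04, 4.18], [0, 3.07], [-2.55, 2.55]. Speed limits (rad/s): [2.22, 2.22, 2.57, 3.14, 3.14, 3.14].

### API

Orientations are given as a 3x3 rotation matrix whose columns are the frame's x, y, z axes.
In Python, from bench import env gives the robot as it stands. The module is installed in compiled form; this text tells all that it offers.
- The arm moves only by the tool send_rows, never from a script. Its argument "series" is one flat list of numbers, 5 for each row, row after row: the shift along the world's x, y, z in cm, then the turn about the world's z in rad, then the closure, from -1 (fully open) to 1 (shut). In form: [dx, dy, dz, spin, fingers, dx, dy, dz, spin, fingers, ...]. A call has 1 to 20 rows; each row shifts and turns the commanded pose from where the row before left it; what a row does not reach is not made up. A row lasts 1/12 s, in which the tool goes at most 41.7 mm and 7.16 degrees, less where a joint would pass 70% of its speed; a pose out of reach is approached as far as the arm can. A call with a gripper value outside its range is refused whole. The fingers move at their own pace and stop on an object; "squeeze" is the grip in N (left out, the last holds). Time passes only in rows, so rows that do not move let the fingers close. It gives the time, the measured TCP pose, the force, the opening and the grip force at its end, in the units of the state.
- env.state(): the state, without advancing time (a new reading comes with each control period).
- env.read_camera(name): name is "side" or "top" or "wrist"; returns a dict with "color" (420x560x3 uint8, red, green, blue), "intrinsics" (3x3 intrinsics, pixels), "R" (3x3) and "t" (3): a world point X has camera coordinates R X + t. Camera axes: x right, y down, z forward; pixel columns grow to the right and rows downward; lengths in mm; the calibration is good to about 2 mm. The wrist camera is an equidistant fisheye: a pixel r from the principal point sees the ray r / f radians off the axis. A picture is of the moment at which its call begins. There is no depth.
- env.job_done(): hands the job in; it is judged then, once.
Trained networks look in a picture, given as the dict that the camera call returned (one of the last four; its "shot" number tells which), for a name from the list of things; names that differ only in an ending like _2 or _b are one class to them, and where a whole thing is asked for, a point or a joint stands for the part that bears it (a point fixed in the world has none). Each returns a list of dicts, best first, with "confidence" (0 to 1); they miss things now and then, are a little off and sometimes report something else, mostly with a low value. They report only what shows in the picture. A call takes as long as a camera call. They do not tell look-alikes from the thing itself.
- env.trace(picture, thing): "region" (420x560 bool, what is visible of it) and "at" ([column, row] in pixels, amid what is visible of it).
The state is a dict: "time_s": time; "q": joint angles; "joint_velocities": joint speeds; "effort": joint torques, N m; "tool_pos": TCP position; "ee_rot": TCP orientation; "ft_force": force on the tool from outside, world axes, zero at the start; "wrist_torque": the same for the moment, N m; "finger_gap": finger opening in mm; "grasp_force": force on a finger pad.
Only numpy, scipy, OpenCV 4.12 (cv2) and the standard library are available. Lean on these libraries where they do the work, as an engineer would, in place of code of your own. Each camera call takes 0.05 s, during which the arm holds its last target. There are 200 camera calls.

### The job

The battery packs in the charging station are full: pull every one of them out of its bay, against the detent that holds its plug, and stand them upright in the blue crate, plug down, one to a cell, setting them down gently and never letting one fall over. When all are in the crate, slide the orange dust cover flat under the station's two guide rails, all the way home to the stop. Leave the tape, glue bottle and screwdriver where they are.

Things in the scene. Friction and masses are not known exactly. Their poses are not given: they have to be found in the camera images.
- charger: Fixed dark grey charging station, 165 mm wide (y). Origin under the middle of its four bays, at table height; x is the way the cover is pushed in (roughly away from the robot), z up. Flat deck 70 mm up, x = -115 to +75 mm; bays at x = +-31, y = +-40 mm: wells 43 x 33 mm, 32 mm deep, each with a hidden sprung detent in the notch of the pack's plug (10 to 20 N straight up frees it).
- rail_mouth (a point): Mouth of the two aluminium guide rails, at deck height on the centre line, at the charger's x = -65 mm; axes as the charger's. The rails run along the deck's sides from here to x = +65 mm, inner faces at y = +-70.5 mm, lips overhanging in to y = +-62.5 mm, the gap under them 10 mm high, their tops 85 mm up. For 22 mm before the mouth the lips flare upwards and for 42 mm the cheeks flare outwards.
- cover_home (a point): Point on the charger's deck (70 mm up, x = 0) where the centre of the cover's underside lies when the cover is fully home against the stop at the rails' far end; axes as the charger's.
- crate: Fixed blue plastic crate, 139 x 163 x 60 mm (x, y, z), walls 5 mm, four cells each 62 x 74 mm (x, y), inner floor 5 mm up, dividers 52 mm up. Origin under its centre, z up.
- cell0 (a point): Centre of the floor of one cell of the crate; axes as the crate's.
- cell1 (a point): Centre of the floor of one cell of the crate; axes as the crate's.
- cell2 (a point): Centre of the floor of one cell of the crate; axes as the crate's.
- cell3 (a point): Centre of the floor of one cell of the crate; axes as the crate's.
- pack0: Charged battery pack (absent in some starts), black with a yellow band, green light on top. Body 50 x 40 mm (x, y), 85 mm tall, above a grey and copper plug 40 x 30 mm, 30 mm long; 115 mm over all, 0.28 kg. Origin at the centre of the plug's underside, z up; looks the same turned half round. Plugged in, 85 mm stand above the deck.
- pack1: Charged battery pack (absent in some starts), black with a yellow band, green light on top. Body 50 x 40 mm (x, y), 85 mm tall, above a grey and copper plug 40 x 30 mm, 30 mm long; 115 mm over all, 0.28 kg. Origin at the centre of the plug's underside, z up; looks the same turned half round. Plugged in, 85 mm stand above the deck.
- pack2: Charged battery pack (absent in some starts), black with a yellow band, green light on top. Body 50 x 40 mm (x, y), 85 mm tall, above a grey and copper plug 40 x 30 mm, 30 mm long; 115 mm over all, 0.28 kg. Origin at the centre of the plug's underside, z up; looks the same turned half round. Plugged in, 85 mm stand above the deck.
- pack3: Charged battery pack (absent in some starts), black with a yellow band, green light on top. Body 50 x 40 mm (x, y), 85 mm tall, above a grey and copper plug 40 x 30 mm, 30 mm long; 115 mm over all, 0.28 kg. Origin at the centre of the plug's underside, z up; looks the same turned half round. Plugged in, 85 mm stand above the deck.
- cover: Loose orange dust cover, a flat plate 125 x 137 x 6 mm (x, y, z) lying on the bench, 0.25 kg, with a black bar grip standing on its middle: 14 mm thick (x), 60 mm long (y), top 42 mm above the plate's underside. Origin at the centre of the plate's underside, z up; may go in turned by half a turn.
- cover_grip (a point): Middle of the cover's bar grip, 29 mm above the plate's underside: where to pinch it, across its 14 mm thickness (along the cover's x).
- tape: Bystander: roll of masking tape lying flat, 100 mm across, 25 mm high. Origin at the centre of its underside.
- glue: Bystander: white glue bottle standing, 60 mm across, 130 mm tall. Origin at the centre of its underside.
- driver: Bystander: red screwdriver lying flat. Origin under its middle.
Things that resemble listed ones, but are neither listed nor needed, are in the scene too. Of the things that look like the crate, take the one that is farthest from the robot's base at the start.

How it is judged:
By the outcome, as a careful person would: the job done as asked, in the order asked, and still so for the second after the job is handed in, with the robot touching nothing.
Of pack0, pack1, pack2, pack3 only 3 to 4 are there at a start; the rules pass over those that are not, and their reading is None.
At some moment in a run one of cover may be knocked a few centimetres aside while the robot is not near it.
It also fails if it takes over 200 s, if anything falls off the work surface, if the arm or the gripper's body presses on something with over 40 N, if the wrist force passes 120 N, or if a joint passes its speed limit or range.

## Working session

There is one attempt and no reset: what is moved stays moved. The work goes in short steps, Python scripts to look and compute and a tool call to move; the robot and the scene stay as the last step left them, time stands still between calls to the robot, and variables do not carry over. Pictures are saved under pics/ and viewed, at most 14 in all, crops included, and the job is handed in when it is done.

Besides the shell and the picture viewer there is one more tool, called as name(argument=value, ...) on one line, values as JSON. send_rows: Moves the arm, as the interface text tells. Its arguments: {"type":"object","properties":{"series":{"type":"array"},"squeeze":{"type":"number"}},"required":["series"]}

```bash
mkdir -p pics
cat > h.py <<'E'
import numpy as np, cv2
from bench import env
def ray(p,uv):
    K=np.array(p["intrinsics"]);R=np.array(p["R"]);t=np.array(p["t"])
    d=np.array([(uv[0]-K[0,2])/K[0,0],(uv[1]-K[1,2])/K[1,1],1.]) 
    return -R.T@t, R.T@d
def atz(p,uv,z):
    o,d=ray(p,uv); return o+d*(z-o[2])/d[2]
def proj(p,X):
    K=np.array(p["intrinsics"]);c=np.array(p["R"])@np.array(X,float)+np.array(p["t"]); c=K@c
    return c[:2]/c[2]
def save(p,n): cv2.imwrite("pics/"+n,cv2.cvtColor(p["color"],cv2.COLOR_RGB2BGR))
E
python3 - <<'E'
from h import *
s=env.state(); print(s["tool_pos"],s["ft_force"],s["finger_gap"],s["time_s"])
for c in("top","side"):
    p=env.read_camera(c); save(p,c+"0.png"); R=np.array(p["R"]);print(c,(-R.T@np.array(p["t"])).round(),p["intrinsics"],R.round(2).tolist())
    for n in("charger","crate","pack0","cover","tape","glue","driver"):
        for d in env.trace(p,n): print(n,round(d["confidence"],2),np.round(d["at"]),d["region"].sum(),atz(p,d["at"],0).round())
E
```

```text
[ 218.5398391  -504.44981333  230.69811638] [ 0.66163365  0.40825328 -1.01428678] 85.63253537894802 0.0
top [ 242.   12. 1651.] [[530.71217772   0.         282.0126658 ]
 [  0.         530.71217772 209.805746  ]
 [  0.           0.           1.        ]] [[0.02, -1.0, 0.01], [-0.98, -0.02, -0.17], [0.17, -0.01, -0.98]]
charger 0.62 [189. 217.] 2788 [502. 286.   0.]
charger 0.23 [258. 161.] 381 [689.  75.   0.]
crate 0.87 [364. 211.] 2638 [ 533. -264.    0.]
crate 0.78 [340. 276.] 2089 [ 328. -188.    0.]
pack0 0.85 [208. 186.] 336 [601. 231.   0.]
pack0 0.79 [206. 211.] 315 [523. 232.   0.]
pack0 0.66 [177. 207.] 363 [533. 324.   0.]
cover 0.81 [279. 228.] 1706 [474.   3.   0.]
tape 0.82 [264. 165.] 364 [676.  55.   0.]
glue 0.79 [154. 277.] 409 [312. 385.   0.]
driver 0.7 [401. 294.] 293 [ 276. -377.    0.]
side [ 88. 813. 964.] [[455.81982273   0.         277.83614929]
 [  0.         455.81982273 212.50635556]
 [  0.           0.           1.        ]] [[-0.9, -0.44, -0.02], [-0.29, 0.62, -0.73], [0.33, -0.65, -0.69]]
charger 0.87 [233. 306.] 4356 [507. 260.   0.]
crate 0.78 [357. 214.] 1881 [ 331. -194.   -0.]
crate 0.68 [307. 178.] 2221 [ 539. -291.    0.]
pack0 0.88 [212. 253.] 672 [651. 130.  -0.]
pack0 0.73 [216. 290.] 826 [570. 235.   0.]
pack0 0.72 [238. 267.] 783 [556. 143.   0.]
cover 0.62 [288. 246.] 1674 [465.  15.   0.]
tape 0.94 [212. 229.] 647 [701.  50.   0.]
glue 0.88 [283. 366.] 1105 [321. 354.   0.]
glue 0.28 [234. 304.] 4222 [505. 254.   0.]
driver 0.45 [369. 171.] 39 [ 364. -413.    0.]
```

Run:
```python
import cv2
a=cv2.imread("pics/top0.png"); b=cv2.imread("pics/side0.png")
cv2.imwrite("pics/top0c.png",cv2.resize(a[120:340,120:440],(800,550),interpolation=cv2.INTER_CUBIC))
cv2.imwrite("pics/side0c.png",cv2.resize(b[140:400,160:440],(800,600)[:2] and (646,600),interpolation=cv2.INTER_CUBIC))
```

```text
(no output)
```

View pics/top0c.png

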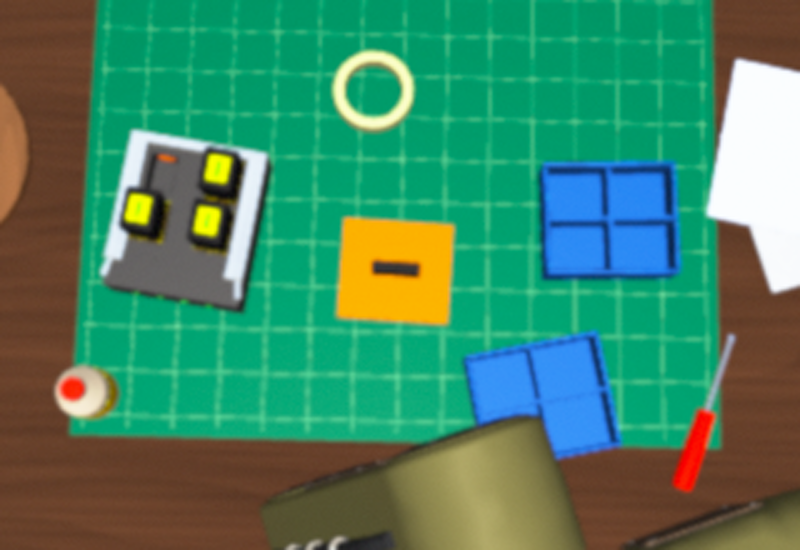

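View pics/side0c.png

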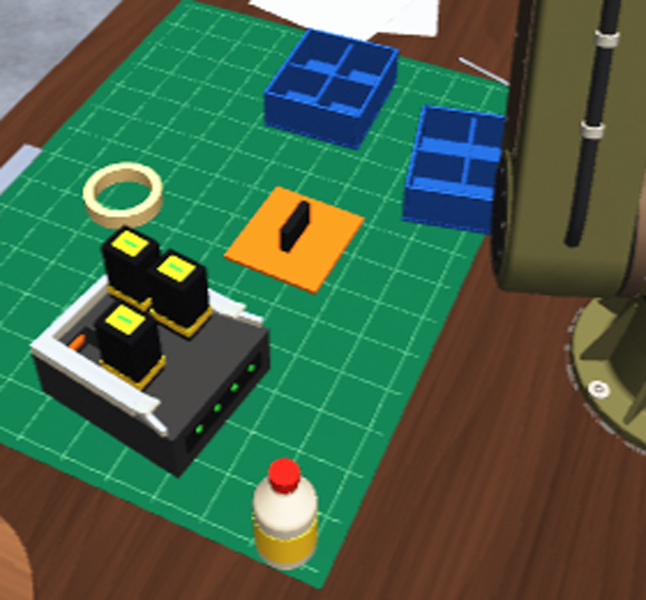

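The top picture shows the station at crop (185,220), with packs at (218,172), (210,222) and (140,212). Its fourth bay is empty. The cover is at (397,270).

Crate candidates in the top picture, in full-image pixels:
- (364,211), at world r≈595
- (340,276), at r≈380

By the description I take the farthest, (364,211). The only cover and packs are the ones listed. Next I fit the poses by silhouette.

```bash
cat > fit.py <<'E'
from h import *
from scipy.optimize import minimize
from itertools import product
S=4
def box(x0,x1,y0,y1,z0,z1): return np.array(list(product((x0,x1),(y0,y1),(z0,z1))),float)
def world(pose,P):
    x,y,a=pose;c,s=np.cos(a),np.sin(a); P=np.asarray(P,float)
    return np.c_[x+c*P[:,0]-s*P[:,1],y+s*P[:,0]+c*P[:,1],P[:,2]]
def sil(p,pose,boxes):
    m=np.zeros((420,560),np.uint8); sub=np.zeros((420*S,560*S),np.uint8)
    for b in boxes:
        q=np.array([proj(p,X) for X in world(pose,b)])
        h=cv2.convexHull(np.round(((q+.5)*S-.5)*16).astype(np.int32).reshape(-1,1,2))
        cv2.fillConvexPoly(sub,h,1,shift=4)
    return cv2.resize(sub.astype(np.float32),(560,420),interpolation=cv2.INTER_AREA)
def fit(views,boxes,p0,ignore=None):
    def cost(v):
        pose=(v[0],v[1],v[2]/100)
        return sum(np.abs(sil(p,pose,boxes)-m)[keep].sum()/max(m.sum(),1) for p,m,keep in views)
    best=None
    for da in(-10,0,10):
        r=minimize(cost,[p0[0],p0[1],p0[2]*100+da],method="Nelder-Mead",options=dict(initial_simplex=np.array([p0[0],p0[1],p0[2]*100+da])+np.array([[0,0,0],[12,0,0],[0,12,0],[0,0,8]]),xatol=.05,fatol=1e-4))
        if best is None or r.fun<best.fun: best=r
    return np.r_[best.x[:2],best.x[2]/100],best.fun
def hsv(p): return cv2.cvtColor(p["color"],cv2.COLOR_RGB2HSV)
PACK=[box(-25,25,-20,20,30,115)]
COVER=[box(-62.5,62.5,-68.5,68.5,0,6),box(-7,7,-30,30,6,42)]
CRATE=[box(-69.5,69.5,-81.5,81.5,0,60)]
CH=[box(-115,75,-82.5,82.5,0,70),box(-65,75,70.5,82.5,70,85),box(-65,75,-82.5,-70.5,70,85)]
def near(p,xyz,r):
    u=proj(p,xyz); yy,xx=np.mgrid[:420,:560]; return np.hypot(xx-u[0],yy-u[1])<r
E
cat > f1.py <<'E'
from fit import *
P=[env.read_camera(c) for c in("top","side")]
allon=np.ones((420,560),bool)
def views(fn): return [(p,)+fn(p) for p in P]
def crate(p):
    h=hsv(p); m=(h[...,0]>100)&(h[...,0]<125)&(h[...,1]>120); n=near(p,[530,-272,30],65); 
    return (m&n).astype(np.float32), n
def cover(p):
    h=hsv(p); m=(h[...,0]>8)&(h[...,0]<25)&(h[...,1]>150); n=near(p,[474,3,5],60)&allon
    g=(h[...,2]<70)&near(p,[474,3,25],32)
    return ((m&n)|g).astype(np.float32), n
print("crate",*fit(views(crate),CRATE,(535,-265,0)))
print("cover",*fit(views(cover),COVER,(474,3,0)))
def ch(p):
    m=np.zeros((420,560),bool); pk=m.copy()
    t=env.trace(p,"charger"); m|=t[0]["region"]
    for d in env.trace(p,"pack0"):
        if d["confidence"]>.5: pk|=d["region"]
    pk=cv2.dilate(pk.astype(np.uint8),np.ones((3,3)))>0
    return m.astype(np.float32), ~pk
r=fit(views(ch),CH,(505,265,-.2)); print("charger",*r)
for dx,dy in((31,-40),(-31,-40),(-31,40)):
    c=world(r[0],[[dx,dy,155]])[0]; V=[]
    for p in P:
        L=[d for d in env.trace(p,"pack0") if d["confidence"]>.4]
        u=proj(p,[c[0],c[1],115]); d=min(L,key=lambda d:np.hypot(*(np.array(d["at"])-u)))
        o=allon.copy()
        for e in L:
            if e is not d:o&=~(cv2.dilate(e["region"].astype(np.uint8),np.ones((3,3)))>0)
        V.append((p,d["region"].astype(np.float32),o))
    print("pack",c[:2].round(1),*fit(V,[b+[0,0,40] for b in PACK],(c[0],c[1],r[0][2])))
for p,n in zip(P,("t","s")):
    im=cv2.cvtColor(p["color"],cv2.COLOR_RGB2BGR); 
    def dr(pose,bs):
        for b in bs:
            q=np.array([proj(p,X) for X in world(pose,b)]); h=cv2.convexHull(np.round(q*16).astype(np.int32).reshape(-1,1,2)); cv2.polylines(im,[h],True,(255,0,255),1,shift=4)
    dr(r[0],CH)
    for k in((31,-40),(-31,-40),(-31,40)): dr(r[0],[PACK[0]+[k[0],k[1],40]])
    cv2.imwrite("pics/ov_%s.png"%n,cv2.resize(im[150:350,130:330],(600,600)))
E
python3 f1.py
```

```text
crate [ 5.37246708e+02 -2.56582095e+02  4.00043488e-02] 0.5807793140411377
cover [ 4.72581409e+02  6.09195729e+00 -4.53739310e-02] 0.08671140670776367
charger [ 5.41407008e+02  2.57186429e+02 -1.54766712e-01] 0.15450385212898254
pack [565.9 212.9] [ 5.06258892e+02  2.22189513e+02 -7.70344094e-02] 1.1379152536392212
pack [504.6 222.4] [ 5.06585487e+02  2.22728665e+02 -1.12531981e-01] 0.3369824290275574
pack [516.9 301.5] [ 5.17245573e+02  3.01004219e+02 -2.26220390e-01] 0.26910048723220825
```

```bash
cat > f2.py <<'E'
from fit import *
P=[env.read_camera(c) for c in("top","side")]
ims=[]
V=[]
for p in P:
    u=proj(p,[535,-264,30]); d=min(env.trace(p,"crate"),key=lambda d:np.hypot(*(d["at"]-u))); m=d["region"].astype(np.uint8)
    h=cv2.convexHull(np.argwhere(m)[:,::-1].astype(np.int32)); m2=np.zeros_like(m); cv2.fillConvexPoly(m2,h,1); V.append((p,m2.astype(np.float32),np.ones((420,560),bool))); print(d["confidence"],m.sum(),m2.sum())
rc=fit(V,CRATE,(535,-265,0)); print("crate",*rc)
V=V[:1]; print(*fit(V,CRATE,(535,-265,0)))
ch=[541.4,257.2,-.1548]
for p,(cx,cy) in zip(P,((90,130),(160,140))):
    S2=3; im=cv2.resize(cv2.cvtColor(p["color"],cv2.COLOR_RGB2BGR),None,fx=S2,fy=S2,interpolation=cv2.INTER_CUBIC)
    def dr(pose,bs):
        for b in bs:
            q=(np.array([proj(p,X) for X in world(pose,b)])+.5)*S2; h=cv2.convexHull(np.round(q*16).astype(np.int32).reshape(-1,1,2)); cv2.polylines(im,[h],True,(255,0,255),1,shift=4)
    dr(ch,CH); dr(rc[0],CRATE); dr([472.6,6.1,-.0454],COVER)
    for k in((31,-40),(-31,-40),(-31,40)): dr(ch,[PACK[0]+[k[0],k[1],40]])
    ims.append(im)
a=ims[0][390:840,420:1200]; cv2.imwrite("pics/ovt.png",a)
b=ims[1][390:1050,480:1080]; cv2.imwrite("pics/ovs.png",cv2.resize(b,(545,600)))
E
python3 f2.py
```

```text
0.74 2657 2732
0.6 2199 2263
crate [ 5.38840011e+02 -2.57237594e+02  2.40679991e-02] 0.08771589398384094
[ 5.38557539e+02 -2.58696166e+02  3.26865226e-02] 0.03541361540555954
```

View pics/ovt.png

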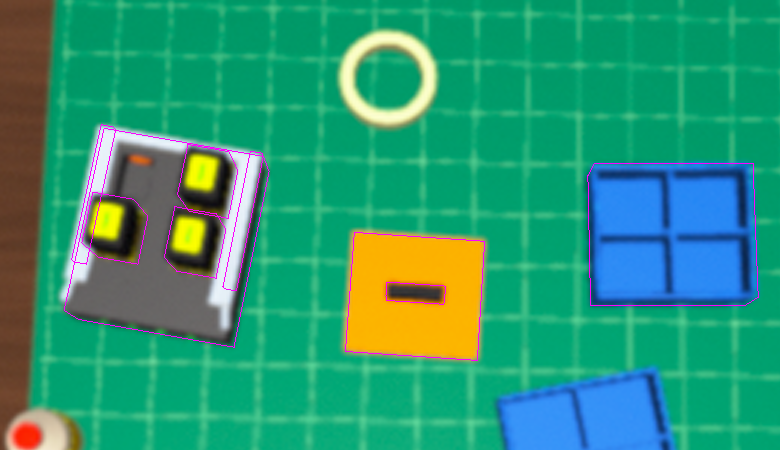

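View pics/ovs.png

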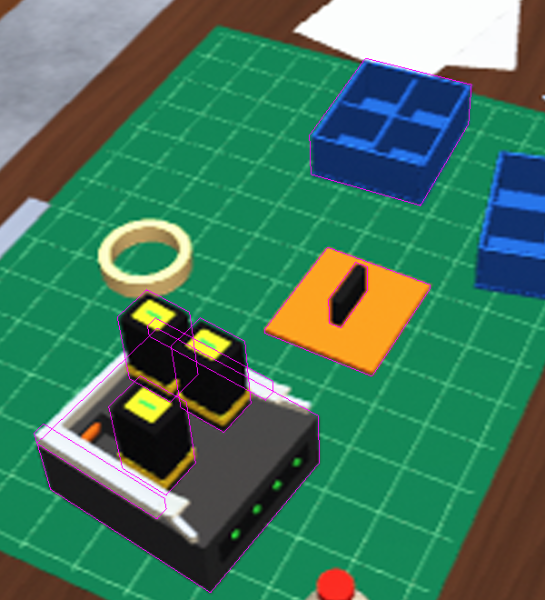

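The crate and cover overlays match. The charger is roughly right, so I refine it by triangulating the yellow pack tops.

```bash
cat > f3.py <<'E'
from fit import *
P=[env.read_camera(c) for c in("top","side")]
ch=np.array([541.4,257.2,-.1548]); loc=np.array([[31,-40],[-31,-40],[-31,40]],float); pts=[]
for k in loc:
    X=world(ch,[[*k,155]])[0]; A=[];b=[]; o2=[]
    for p in P:
        h=hsv(p); m=((h[...,0]>22)&(h[...,0]<65)&(h[...,1]>120)&(h[...,2]>150)).astype(np.uint8)
        n,l,st,ce=cv2.connectedComponentsWithStats(m); ok=[i for i in range(1,n) if st[i,4]>15]
        u=proj(p,X); i=min(ok,key=lambda i:np.hypot(*(ce[i]-u))); w=(l==i)*h[...,2].astype(float)
        o,d=ray(p,ce[i]); d/=np.linalg.norm(d); M=np.eye(3)-np.outer(d,d); A.append(M);b.append(M@o); o2.append((st[i,4],atz(p,ce[i],155).round(1)[:2]))
    Y=np.linalg.solve(sum(A),sum(b)); pts.append(Y); print(k,Y.round(1),o2,X.round(1)[:2])
Q=np.array(pts)[:,:2]; from scipy.optimize import least_squares
r=least_squares(lambda v:(world(v,np.c_[loc,np.zeros(3)])[:,:2]-Q).ravel(),ch); print(r.x,r.fun.round(1))
E
python3 f3.py
```

```text
[ 31. -40.] [565.2 213.7 154.6] [(np.int32(104), array([565.6, 213.9])), (np.int32(97), array([564.3, 213.8]))] [565.9 212.9]
[-31. -40.] [504.1 223.3 155. ] [(np.int32(107), array([504.3, 223.4])), (np.int32(105), array([503.8, 223.2]))] [504.6 222.5]
[-31.  40.] [516.2 302.3 154.8] [(np.int32(109), array([516.8, 302.6])), (np.int32(123), array([515.4, 302.3]))] [516.9 301.5]
[ 5.40749080e+02  2.58031179e+02 -1.54637844e-01] [ 0.1  0.1 -0.1 -0.   0.1 -0. ]
```

Run:
```python
from fit import *
s=env.state(); R=np.array(s["ee_rot"]); print(R.round(3).tolist(), "y-axis yaw",np.arctan2(R[1,1],R[0,1]), s["time_s"])
cr=(538.7,-258,.028); print("cells",world(cr,[[a*33.5,b*39.5,5] for a in(1,-1) for b in(1,-1)]).round(1).tolist())
ch=(540.7,258.0,-.1546)
for c in(-175,-160,-150,-140): print(c,world(ch,[[c,0,70],[c-62.5,68.5,70]]).round().tolist())
p=env.read_camera("top")
for d in env.trace(p,"glue"): print("glue",d["at"],atz(p,d["at"],65).round(), atz(p,[np.argwhere(d["region"])[:,1].min(),d["at"][1]],0))
im=cv2.cvtColor(p["color"],cv2.COLOR_RGB2BGR)[175:255,320:420]; cv2.imwrite("pics/crate_crop.png",cv2.resize(im,(600,480),interpolation=cv2.INTER_CUBIC))
```

```text
[[0.918, 0.397, -0.0], [0.397, -0.918, 0.0], [0.0, -0.0, -1.0]] y-axis yaw -1.1620221949226963 1.7
cells [[571.1, -217.6, 5.0], [573.3, -296.5, 5.0], [504.1, -219.5, 5.0], [506.3, -298.4, 5.0]]
-175 [[368.0, 285.0, 70.0], [317.0, 362.0, 70.0]]
-160 [[383.0, 283.0, 70.0], [331.0, 360.0, 70.0]]
-150 [[392.0, 281.0, 70.0], [341.0, 358.0, 70.0]]
-140 [[402.0, 280.0, 70.0], [351.0, 357.0, 70.0]]
glue [153.3, 277.2] [309. 371.  65.] [310.83429355 417.63700687   0.        ]
glue [278.7, 228.7] [462.   4.  65.] [469.30716665  77.6248422    0.        ]
```

View pics/crate_crop.png

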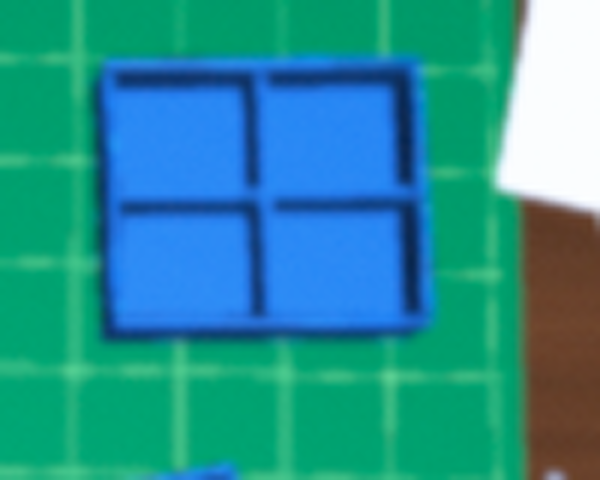

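send_rows(series=[1.73, 3.59, 0.7, -0.028, -0.4, 1.73, 3.59, 0.7, -0.028, -0.4, 1.73, 3.59, 0.7, -0.028, -0.4, 1.73, 3.59, 0.7, -0.028, -0.4, 1.73, 3.59, 0.7, -0.028, -0.4, 1.73, 3.59, 0.7, -0.028, -0.4, 1.73, 3.59, 0.7, -0.028, -0.4, 1.73, 3.59, 0.7, -0.028, -0.4, 1.73, 3.59, 0.7, -0.028, -0.4, 1.73, 3.59, 0.7, -0.028, -0.4, 1.73, 3.59, 0, -0.028, -0.4, 1.73, 3.59, 0, -0.028, -0.4, 1.73, 3.59, 0, -0.028, -0.4, 1.73, 3.59, 0, -0.028, -0.4, 1.73, 3.59, 0, -0.028, -0.4, 1.73, 3.59, 0, -0.028, -0.4, 1.73, 3.59, 0, -0.028, -0.4, 1.73, 3.59, 0, -0.028, -0.4, 1.73, 3.59, 0, -0.028, -0.4, 1.73, 3.59, 0, -0.028, -0.4], squeeze=80)

```text
time_s: 3.47
tool_pos: [565.1, 215.4, 301.2]
ee_rot: [[0.988, -0.152, 0.0], [-0.152, -0.988, 0.0], [0.0, -0.0, -1.0]]
ft_force: [0.7, -0.5, 0.3]
finger_gap: 60.0
grasp_force: 0.0
```

send_rows(series=[0, 0, 0, 0, -0.4])

```text
time_s: 3.55
tool_pos: [565.6, 218.4, 299.3]
ee_rot: [[0.989, -0.149, -0.002], [-0.149, -0.989, 0.0], [-0.002, 0.0, -1.0]]
ft_force: [-1.2, -1.3, -1.5]
finger_gap: 59.9
grasp_force: 0.0
```

send_rows(series=[0, 0, 0, -0.005, -0.4, 0.06, 0.04, -2, 0, -0.4, 0, 0, -3, 0, -0.4, 0, 0, -3, 0, -0.4, 0, 0, -3, 0, -0.4, 0, 0, -2.5, 0, -0.4, 0, 0, -2.1, 0, -0.4, 0, 0, -1.8, 0, -0.4, 0, 0, -1.2, 0, -0.4, 0, 0, 0, 0, -0.4, 0, 0, 0, 0, -0.4])

```text
time_s: 4.47
tool_pos: [565.3, 213.3, 115.9]
ee_rot: [[0.988, -0.156, 0.0], [-0.156, -0.988, 0.0], [0.0, -0.0, -1.0]]
ft_force: [-0.3, -0.1, 0.7]
finger_gap: 59.2
grasp_force: 0.0
```

send_rows(series=[0, 0, 0, 0, 0.5, 0, 0, 0, 0, 1, 0, 0, 0, 0, 1, 0, 0, 0, 0, 1, 0, 0, 0, 0, 1, 0, 0, 0, 0, 1])

```text
time_s: 4.97
tool_pos: [565.9, 213.8, 117.0]
ee_rot: [[0.988, -0.156, 0.002], [-0.156, -0.988, 0.001], [0.002, -0.001, -1.0]]
ft_force: [-1.9, -1.5, 7.2]
finger_gap: 39.5
grasp_force: 80.3
```

send_rows(series=[0, 0, 0.2, 0, 1, 0, 0, 0.2, 0, 1, 0, 0, 0.2, 0, 1, 0, 0, 0.3, 0, 1, 0, 0, 0.5, 0, 1, 0, 0, 0.8, 0, 1, 0, 0, 0.8, 0, 1, 0, 0, 0, 0, 1])

```text
time_s: 5.63
tool_pos: [566.4, 214.1, 148.4]
ee_rot: [[0.988, -0.156, 0.004], [-0.156, -0.988, 0.001], [0.004, -0.002, -1.0]]
ft_force: [0.6, 0.2, -2.3]
finger_gap: 39.1
grasp_force: 83.1
```

send_rows(series=[0, 0, 2, 0, 1, 0, 0, 3, 0, 1, 0, 0, 3, 0, 1, 0, -1, 3, 0, 1, 0.05, -2.2, 1, 0.01, 1, 0.05, -3.5, 0, 0.013, 1, 0.05, -3.5, 0, 0.015, 1, 0.05, -3.5, 0, 0.015, 1, 0.05, -3.5, 0, 0.015, 1, 0.05, -3.5, 0, 0.015, 1, 0.05, -3.5, 0, 0.015, 1, 0.05, -3.5, 0, 0.015, 1, 0.05, -3.5, 0, 0.015, 1, 0.05, -3.5, 0, 0.015, 1, 0.05, -3.5, 0, 0.015, 1, 0.05, -3.5, 0, 0.015, 1, 0.1, -3.5, 0, 0.015, 1, 0.1, -3.0, 0, 0.01, 1, 0.05, -2.3, 0, 0, 1, 0, 0, 0, 0, 1])

```text
time_s: 7.3
tool_pos: [573.0, -295.5, 265.3]
ee_rot: [[0.999, 0.038, 0.0], [0.038, -0.999, -0.001], [0.0, 0.001, -1.0]]
ft_force: [-0.0, 0.4, -3.2]
finger_gap: 39.3
grasp_force: 83.1
```

send_rows(series=[0, 0, 0, 0, 1, 0, 0, 0, 0, 1, 0, 0, 0, 0, 1])

```text
time_s: 7.55
tool_pos: [573.9, -290.4, 265.8]
ee_rot: [[0.999, 0.043, 0.001], [0.043, -0.999, -0.0], [0.001, 0.0, -1.0]]
ft_force: [-0.3, 0.5, -3.4]
finger_gap: 39.5
grasp_force: 83.1
```

send_rows(series=[0, -0.6, -2, -0.015, 1, 0, 0, -3, 0, 1, 0, 0, -3, 0, 1, 0, 0, -3, 0, 1, 0, 0, -3, 0, 1, 0, 0, -1.6, 0, 1, 0, 0, -0.8, 0, 1, 0, 0, -0.4, 0, 1, 0, 0, 0, 0, 1, 0, 0, 0, 0, 1, 0, 0, 0, 0, 1])

```text
time_s: 8.47
tool_pos: [574.3, -297.4, 98.9]
ee_rot: [[1.0, 0.027, 0.002], [0.027, -1.0, -0.001], [0.002, 0.001, -1.0]]
ft_force: [0.7, 0.2, -3.0]
finger_gap: 39.3
grasp_force: 83.3
```

send_rows(series=[-0.1, 0.05, -0.6, 0, 1, 0, 0, -0.3, 0, 1, 0, 0, -0.2, 0, 1, 0, 0, -0.15, 0, 1, 0, 0, -0.1, 0, 1, 0, 0, 0, 0, 1, 0, 0, 0, 0, 1])

```text
time_s: 9.05
tool_pos: [572.8, -296.8, 83.8]
ee_rot: [[1.0, 0.027, 0.0], [0.027, -1.0, -0.0], [0.0, 0.0, -1.0]]
ft_force: [0.5, 0.3, -3.7]
finger_gap: 39.3
grasp_force: 83.3
```

send_rows(series=[0, 0, -0.1, 0, 1, 0, 0, -0.1, 0, 1, 0, 0, 0, 0, 1])

```text
time_s: 9.3
tool_pos: [572.9, -296.9, 82.1]
ee_rot: [[1.0, 0.027, 0.001], [0.027, -1.0, -0.0], [0.001, 0.0, -1.0]]
ft_force: [0.1, -1.1, -0.6]
finger_gap: 39.2
grasp_force: 83.4
```

send_rows(series=[0, 0, -0.05, 0, 1, 0, 0, 0, 0, 0.05, 0, 0, 0, 0, -0.1, 0, 0, 0, 0, -0.3, 0, 0, 0, 0, -0.4, 0, 0, 0, 0, -0.4])

```text
time_s: 9.8
tool_pos: [572.7, -296.8, 81.2]
ee_rot: [[1.0, 0.027, -0.0], [0.027, -1.0, 0.0], [-0.0, -0.0, -1.0]]
ft_force: [-0.1, -0.2, -0.2]
finger_gap: 59.8
grasp_force: 0.0
```

send_rows(series=[0, 0, 0.5, 0, -0.4, 0, 0, 1.5, 0, -0.4, 0, 0, 3, 0, -0.4, 0, 0, 3.5, 0, -0.4, 0, 0, 4, 0, -0.4, 0, 0, 3, 0, -0.4])

```text
time_s: 10.3
tool_pos: [572.8, -296.8, 240.1]
ee_rot: [[1.0, 0.027, 0.002], [0.027, -1.0, -0.001], [0.002, 0.001, -1.0]]
ft_force: [0.1, -0.0, -0.2]
finger_gap: 59.9
grasp_force: 0.0
```

```bash
cat > st.py <<'E'
from fit import *
P={c:env.read_camera(c) for c in("top","side")}
cr=(538.7,-258,.028)
for c,p in P.items():
    for d in env.trace(p,"pack0"): print(c,round(d["confidence"],2),np.round(d["at"]),"z120/155",atz(p,d["at"],120)[:2].round(),atz(p,d["at"],155)[:2].round())
import sys; k=sys.argv[1]; a=cv2.resize(cv2.cvtColor(P["top"]["color"],cv2.COLOR_RGB2BGR)[170:260,310:420],(440,360)); b=cv2.resize(cv2.cvtColor(P["side"]["color"],cv2.COLOR_RGB2BGR)[120:220,250:360],(396,360)); cv2.imwrite("pics/st%s.png"%k,cv2.resize(np.hstack([a,b]),(800,344)))
s=env.state();print(s["time_s"],np.round(s["tool_pos"],1))
E
python3 st.py 1
```

```text
top 0.87 [206. 211.] z120/155 [502. 217.] [496. 212.]
top 0.65 [178. 205.] z120/155 [518. 300.] [512. 293.]
side 0.91 [215. 290.] z120/155 [513. 308.] [495. 329.]
side 0.73 [296. 156.] z120/155 [ 558. -238.] [ 538. -195.]
side 0.55 [237. 263.] z120/155 [507. 217.] [489. 242.]
10.5 [ 572.8 -296.8  237. ]
```

View pics/st1.png

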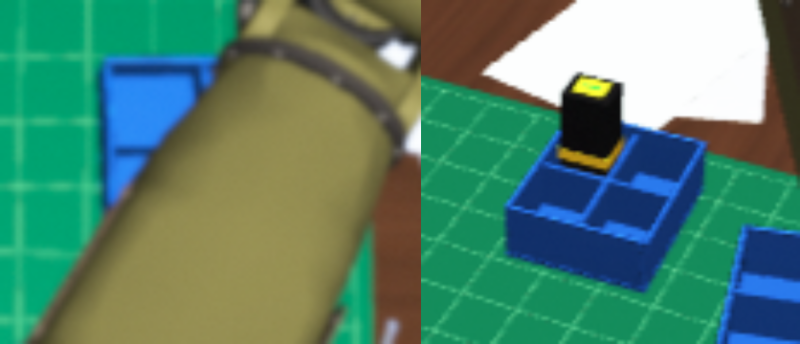

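The side view shows the pack standing upright in the far cell at (592,125). On to the second pack.

send_rows(series=[-0.3, 1.8, 2, -0.01, -0.4, -0.46, 3.47, 1.5, -0.013, -0.4, -0.46, 3.47, 1.5, -0.013, -0.4, -0.46, 3.47, 0, -0.013, -0.4, -0.46, 3.47, 0, -0.013, -0.4, -0.46, 3.47, 0, -0.013, -0.4, -0.46, 3.47, 0, -0.013, -0.4, -0.46, 3.47, 0, -0.013, -0.4, -0.46, 3.47, 0, -0.013, -0.4, -0.46, 3.47, 0, -0.013, -0.4, -0.46, 3.47, 0, -0.013, -0.4, -0.46, 3.47, 0, -0.013, -0.4, -0.46, 3.47, 0, -0.013, -0.4, -0.46, 3.47, 0, -0.013, -0.4, -0.46, 3.47, 0, -0.013, -0.4, -0.3, 1.8, 0, 0, -0.4, 0, 0, 0, 0, -0.4, 0, 0, 0, 0, -0.4, 0, 0, 0, 0, -0.4])

```text
time_s: 12.08
tool_pos: [502.2, 224.4, 285.3]
ee_rot: [[0.986, -0.165, -0.002], [-0.165, -0.986, -0.001], [-0.001, 0.001, -1.0]]
ft_force: [0.5, -0.1, -0.5]
finger_gap: 59.4
grasp_force: 0.0
```

send_rows(series=[0.19, -0.1, -1.5, 0.011, -0.4, 0, 0, -3, 0, -0.4, 0, 0, -3, 0, -0.4, 0, 0, -3, 0, -0.4, 0, 0, -2.5, 0, -0.4, 0, 0, -2, 0, -0.4, 0, 0, -1.3, 0, -0.4, 0, 0, -0.6, 0, -0.4, 0, 0, 0, 0, -0.4, 0, 0, 0, 0, -0.4, 0, 0, 0, 0, -0.4])

```text
time_s: 13.0
tool_pos: [504.8, 223.8, 118.4]
ee_rot: [[0.988, -0.154, 0.001], [-0.154, -0.988, 0.001], [0.001, -0.001, -1.0]]
ft_force: [0.3, -0.2, -0.7]
finger_gap: 59.8
grasp_force: 0.0
```

send_rows(series=[0, 0, 0, 0, 0.5, 0, 0, 0, 0, 1, 0, 0, 0, 0, 1, 0, 0, 0, 0, 1, 0, 0, 0, 0, 1, 0, 0, 0, 0, 1])

```text
time_s: 13.5
tool_pos: [504.6, 224.0, 118.3]
ee_rot: [[0.988, -0.154, 0.002], [-0.154, -0.988, 0.0], [0.001, -0.001, -1.0]]
ft_force: [-0.9, -2.7, 5.8]
finger_gap: 38.9
grasp_force: 80.1
```

send_rows(series=[0, 0, 0.2, 0, 1, 0, 0, 0.2, 0, 1, 0, 0, 0.2, 0, 1, 0, 0, 0.3, 0, 1, 0, 0, 0.5, 0, 1, 0, 0, 0.8, 0, 1, 0, 0, 0.8, 0, 1, 0, 0, 0, 0, 1, 0, 0, 0, 0, 1])

```text
time_s: 14.25
tool_pos: [504.2, 224.2, 147.7]
ee_rot: [[0.988, -0.153, 0.0], [-0.153, -0.988, 0.0], [0.0, -0.0, -1.0]]
ft_force: [-0.0, 0.2, -2.7]
finger_gap: 39.1
grasp_force: 82.1
```

send_rows(series=[0, 0, 2, 0, 1, 0, 0, 3, 0, 1, 0, 0, 3, 0, 1, 0, -1, 3, 0.01, 1, 0, -2.2, 1, 0.01, 1, 0, -3.5, 0, 0.014, 1, 0, -3.5, 0, 0.014, 1, 0, -3.5, 0, 0.014, 1, 0, -3.5, 0, 0.014, 1, 0, -3.5, 0, 0.014, 1, 0, -3.5, 0, 0.014, 1, 0, -3.5, 0, 0.014, 1, 0, -3.5, 0, 0.014, 1, 0, -3.5, 0, 0.014, 1, 0.05, -3.5, 0, 0.014, 1, 0.05, -3.5, 0, 0.014, 1, 0.05, -3.5, 0, 0.004, 1, 0.05, -3.5, 0, 0.004, 1, 0, -2.5, 0, 0, 1, 0, -1.0, 0, 0, 1])

```text
time_s: 15.92
tool_pos: [505.5, -300.8, 266.3]
ee_rot: [[1.0, 0.025, -0.001], [0.025, -1.0, 0.001], [-0.001, -0.001, -1.0]]
ft_force: [-0.2, 0.6, -2.8]
finger_gap: 38.8
grasp_force: 81.9
```

send_rows(series=[0, 0, 0, 0, 1, 0, 0, 0, 0, 1, 0, 0, 0, 0, 1])

```text
time_s: 16.17
tool_pos: [506.4, -296.9, 267.2]
ee_rot: [[1.0, 0.029, -0.0], [0.029, -1.0, 0.0], [-0.0, -0.0, -1.0]]
ft_force: [0.7, -0.8, -2.6]
finger_gap: 39.2
grasp_force: 82.0
```

Descend to about 86, then go gently.

send_rows(series=[0, -0.15, -2, 0, 1, 0, 0, -3, 0, 1, 0, 0, -3, 0, 1, 0, 0, -3, 0, 1, 0, 0, -3, 0, 1, 0, 0, -1.6, 0, 1, 0, 0, -0.8, 0, 1, 0, 0, -0.4, 0, 1, 0, 0, -0.3, 0, 1, 0, 0, -0.3, 0, 1, 0, 0, -0.2, 0, 1, 0, 0, 0, 0, 1, 0, 0, 0, 0, 1])

```text
time_s: 17.25
tool_pos: [506.4, -299.6, 91.8]
ee_rot: [[1.0, 0.028, 0.001], [0.028, -1.0, -0.0], [0.001, 0.0, -1.0]]
ft_force: [0.4, -0.5, -2.7]
finger_gap: 39.2
grasp_force: 82.1
```

send_rows(series=[0, 0, -0.2, 0, 1, 0, 0, -0.15, 0, 1, 0, 0, -0.1, 0, 1, 0, 0, 0, 0, 1, 0, 0, 0, 0, 1])

```text
time_s: 17.67
tool_pos: [506.2, -299.5, 86.7]
ee_rot: [[1.0, 0.028, -0.0], [0.028, -1.0, 0.0], [-0.0, -0.0, -1.0]]
ft_force: [0.2, 0.5, -2.5]
finger_gap: 39.4
grasp_force: 82.1
```

send_rows(series=[0, 0, -0.15, 0, 1, 0, 0, -0.1, 0, 1, 0, 0, 0, 0, 1, 0, 0, 0, 0, 1])

```text
time_s: 18.0
tool_pos: [506.2, -299.4, 84.2]
ee_rot: [[1.0, 0.028, -0.0], [0.028, -1.0, 0.0], [-0.0, -0.0, -1.0]]
ft_force: [-0.5, 0.5, -2.8]
finger_gap: 39.3
grasp_force: 82.1
```

send_rows(series=[0, 0, -0.05, 0, 1, 0, 0, 0, 0, 1, 0, 0, 0, 0, 1])

```text
time_s: 18.25
tool_pos: [506.2, -299.5, 83.8]
ee_rot: [[1.0, 0.028, 0.0], [0.028, -1.0, 0.0], [0.0, -0.0, -1.0]]
ft_force: [-0.5, 0.5, -2.9]
finger_gap: 39.1
grasp_force: 82.1
```

send_rows(series=[0, 0, -0.07, 0, 1, 0, 0, -0.05, 0, 1, 0, 0, 0, 0, 1])

```text
time_s: 18.5
tool_pos: [506.5, -299.6, 83.3]
ee_rot: [[1.0, 0.028, 0.001], [0.028, -1.0, -0.0], [0.001, 0.0, -1.0]]
ft_force: [-1.4, 0.6, 5.0]
finger_gap: 39.4
grasp_force: 83.1
```

send_rows(series=[0, 0, -0.06, 0, 1, 0, 0, 0, 0, 1, 0, 0, 0, 0, 1])

```text
time_s: 18.75
tool_pos: [506.6, -299.6, 83.3]
ee_rot: [[1.0, 0.028, 0.001], [0.028, -1.0, -0.001], [0.001, 0.001, -1.0]]
ft_force: [-2.5, 3.0, 9.7]
finger_gap: 39.4
grasp_force: 83.6
```

Contact, so I release and retract, then go for the third pack at (516.2, 302.3).

send_rows(series=[0, 0, 0.03, 0, 1, 0, 0, 0, 0, 0.05, 0, 0, 0, 0, -0.1, 0, 0, 0, 0, -0.3, 0, 0, 0, 0, -0.4, 0, 0, 0, 0, -0.4])

```text
time_s: 19.25
tool_pos: [506.2, -299.5, 82.2]
ee_rot: [[1.0, 0.028, -0.0], [0.028, -1.0, 0.0], [-0.0, -0.0, -1.0]]
ft_force: [0.3, 0.4, 0.4]
finger_gap: 59.7
grasp_force: 0.0
```

send_rows(series=[0, 0, 0.5, 0, -0.4, 0, 0, 1.5, 0, -0.4, 0, 0, 3, 0, -0.4, 0, 0, 3.5, 0, -0.4, 0, 0, 4, 0, -0.4, 0, 0, 4, 0, -0.4, 0, 0, 3, 0, -0.4])

```text
time_s: 19.83
tool_pos: [506.3, -299.5, 281.4]
ee_rot: [[1.0, 0.028, 0.003], [0.028, -1.0, -0.002], [0.003, 0.002, -1.0]]
ft_force: [0.8, -0.7, 1.0]
finger_gap: 59.8
grasp_force: 0.0
```

send_rows(series=[0, 2, 0, -0.01, -0.4, 0, 3.65, 0, -0.012, -0.4, 0, 3.65, 0, -0.012, -0.4, 0.1, 3.65, 0, -0.012, -0.4, 0.1, 3.65, 0, -0.012, -0.4, 0.1, 3.65, 0, -0.012, -0.4, 0.1, 3.65, 0, -0.012, -0.4, 0.1, 3.65, 0, -0.012, -0.4, 0.1, 3.65, 0, -0.012, -0.4, 0.1, 3.65, 0, -0.012, -0.4, 0.1, 3.65, 0, -0.012, -0.4, 0.1, 3.65, 0, -0.012, -0.4, 0.1, 3.65, 0, -0.012, -0.4, 0, 3.65, 0, -0.012, -0.4, 0, 3.65, 0, -0.012, -0.4, 0, 3.65, 0, -0.004, -0.4, 0, 2.5, 0, 0, -0.4, 0, 1, 0, 0, -0.4, 0, 0, 0, 0, -0.4, 0, 0, 0, 0, -0.4])

```text
time_s: 21.5
tool_pos: [516.2, 302.5, 277.3]
ee_rot: [[0.988, -0.153, -0.0], [-0.153, -0.988, -0.0], [-0.0, 0.0, -1.0]]
ft_force: [-0.7, -0.5, 0.2]
finger_gap: 60.0
grasp_force: 0.0
```

send_rows(series=[0, 0, 0, 0, -0.4, 0, 0, 0, 0, -0.4])

```text
time_s: 21.67
tool_pos: [516.5, 301.7, 277.6]
ee_rot: [[0.988, -0.155, 0.0], [-0.155, -0.988, -0.0], [0.0, -0.0, -1.0]]
ft_force: [0.0, 0.1, 0.0]
finger_gap: 59.6
grasp_force: 0.0
```

send_rows(series=[0, 0, -1.5, 0, -0.4, 0, 0, -3, 0, -0.4, 0, 0, -3, 0, -0.4, 0, 0, -3, 0, -0.4, 0, 0, -2.5, 0, -0.4, 0, 0, -1.6, 0, -0.4, 0, 0, -1.0, 0, -0.4, 0, 0, -0.4, 0, -0.4, 0, 0, 0, 0, -0.4, 0, 0, 0, 0, -0.4, 0, 0, 0, 0, -0.4])

```text
time_s: 22.58
tool_pos: [516.8, 303.2, 118.7]
ee_rot: [[0.988, -0.154, 0.002], [-0.154, -0.988, 0.001], [0.002, -0.001, -1.0]]
ft_force: [-0.4, 1.0, -0.2]
finger_gap: 59.4
grasp_force: 0.0
```

send_rows(series=[0, 0, 0, 0, 0.5, 0, 0, 0, 0, 1, 0, 0, 0, 0, 1, 0, 0, 0, 0, 1, 0, 0, 0, 0, 1, 0, 0, 0, 0, 1])

```text
time_s: 23.08
tool_pos: [516.5, 303.1, 118.3]
ee_rot: [[0.988, -0.154, 0.001], [-0.154, -0.988, 0.001], [0.001, -0.001, -1.0]]
ft_force: [-1.9, -2.5, 6.3]
finger_gap: 39.2
grasp_force: 80.1
```

send_rows(series=[0, 0, 0.2, 0, 1, 0, 0, 0.2, 0, 1, 0, 0, 0.2, 0, 1, 0, 0, 0.3, 0, 1, 0, 0, 0.5, 0, 1, 0, 0, 0.8, 0, 1, 0, 0, 0.8, 0, 1, 0, 0, 0, 0, 1, 0, 0, 0, 0, 1])

```text
time_s: 23.83
tool_pos: [516.2, 303.2, 147.8]
ee_rot: [[0.988, -0.153, 0.0], [-0.153, -0.988, 0.0], [0.0, -0.001, -1.0]]
ft_force: [0.0, -0.0, -3.6]
finger_gap: 39.1
grasp_force: 82.2
```

send_rows(series=[0, 0, 2, 0, 1, 0, 0, 3, 0, 1, 0, 0, 3, 0, 1, 0, -1, 3, 0.01, 1, 0.1, -2.2, 1, 0.01, 1, 0.4, -3.5, 0, 0.014, 1, 0.4, -3.5, 0, 0.014, 1, 0.4, -3.5, 0, 0.014, 1, 0.4, -3.5, 0, 0.014, 1, 0.4, -3.5, 0, 0.014, 1, 0.4, -3.5, 0, 0.014, 1, 0.4, -3.5, 0, 0.014, 1, 0.4, -3.5, 0, 0.014, 1, 0.4, -3.5, 0, 0.014, 1, 0.4, -3.5, 0, 0.014, 1, 0.4, -3.5, 0, 0.014, 1, 0.4, -3.5, 0, 0.004, 1, 0.4, -3.5, 0, 0.004, 1, 0.2, -2.5, 0, 0, 1, 0, -1.0, 0, 0, 1])

```text
time_s: 25.5
tool_pos: [570.8, -222.1, 266.3]
ee_rot: [[1.0, 0.025, -0.001], [0.025, -1.0, 0.0], [-0.001, -0.0, -1.0]]
ft_force: [0.4, 0.7, -3.1]
finger_gap: 39.4
grasp_force: 82.0
```

send_rows(series=[0, 0, 0, 0, 1, 0, 0, 0, 0, 1, 0, 0, 0, 0, 1])

```text
time_s: 25.75
tool_pos: [571.3, -217.8, 267.2]
ee_rot: [[1.0, 0.029, -0.0], [0.029, -1.0, 0.0], [-0.0, -0.0, -1.0]]
ft_force: [-0.2, 0.4, -2.3]
finger_gap: 39.2
grasp_force: 82.0
```

send_rows(series=[0, 0, -2, 0, 1, 0, 0, -3, 0, 1, 0, 0, -3, 0, 1, 0, 0, -3, 0, 1, 0, 0, -3, 0, 1, 0, 0, -1.6, 0, 1, 0, 0, -0.8, 0, 1, 0, 0, -0.4, 0, 1, 0, 0, -0.3, 0, 1, 0, 0, -0.3, 0, 1, 0, 0, -0.3, 0, 1, 0, 0, -0.2, 0, 1, 0, 0, -0.15, 0, 1, 0, 0, -0.1, 0, 1, 0, 0, -0.1, 0, 1, 0, 0, 0, 0, 1, 0, 0, 0, 0, 1])

```text
time_s: 27.17
tool_pos: [571.3, -219.0, 84.9]
ee_rot: [[1.0, 0.028, 0.0], [0.028, -1.0, -0.0], [0.0, 0.0, -1.0]]
ft_force: [0.3, -0.1, -3.4]
finger_gap: 39.2
grasp_force: 82.1
```

send_rows(series=[0, 0, -0.07, 0, 1, 0, 0, 0, 0, 1, 0, 0, 0, 0, 1])

```text
time_s: 27.42
tool_pos: [571.2, -219.0, 84.1]
ee_rot: [[1.0, 0.028, 0.0], [0.028, -1.0, 0.0], [0.0, -0.0, -1.0]]
ft_force: [-0.4, 0.3, -2.7]
finger_gap: 38.7
grasp_force: 82.1
```

send_rows(series=[0, 0, -0.07, 0, 1, 0, 0, -0.05, 0, 1, 0, 0, 0, 0, 1, 0, 0, 0, 0, 1])

```text
time_s: 27.75
tool_pos: [571.4, -219.1, 83.3]
ee_rot: [[1.0, 0.028, 0.001], [0.028, -1.0, -0.0], [0.001, 0.0, -1.0]]
ft_force: [-2.2, 0.3, 3.5]
finger_gap: 39.2
grasp_force: 82.9
```

send_rows(series=[0, 0, 0, 0, 0.05, 0, 0, 0, 0, -0.1, 0, 0, 0, 0, -0.3, 0, 0, 0, 0, -0.4, 0, 0, 0, 0, -0.4, 0, 0, 0.5, 0, -0.4, 0, 0, 1.5, 0, -0.4, 0, 0, 3, 0, -0.4, 0, 0, 3.5, 0, -0.4, 0, 0, 4, 0, -0.4, 0, 0, 4, 0, -0.4, 0, 0, 3, 0, -0.4])

```text
time_s: 28.75
tool_pos: [571.3, -219.0, 282.1]
ee_rot: [[1.0, 0.028, 0.003], [0.028, -1.0, -0.001], [0.003, 0.001, -1.0]]
ft_force: [0.2, -0.2, 0.4]
finger_gap: 59.6
grasp_force: 0.0
```

send_rows(series=[-0.3, 1.5, 0, 0.1, -0.4, -0.6, 3.4, 0, 0.12, -0.4, -0.8, 3.4, 0, 0.12, -0.4, -0.8, 3.4, 0, 0.12, -0.4, -0.8, 3.4, 0, 0.12, -0.4, -0.8, 3.4, 0, 0.12, -0.4, -0.8, 3.4, 0, 0.12, -0.4, -0.8, 3.4, 0, 0.12, -0.4, -0.8, 3.4, 0, 0.12, -0.4, -0.8, 3.4, 0, 0.12, -0.4, -0.8, 3.4, 0, 0.12, -0.4, -0.8, 3.4, 0, 0.1, -0.4, -0.3, 1.5, 0, 0.08, -0.4, 0, 0, 0, 0, -0.4, 0, 0, 0, 0, -0.4])

```text
time_s: 30.0
tool_pos: [479.0, 185.4, 278.2]
ee_rot: [[0.063, 0.998, 0.0], [0.998, -0.063, -0.0], [-0.0, 0.0, -1.0]]
ft_force: [-0.2, 0.3, -0.3]
finger_gap: 60.0
grasp_force: 0.0
```

```bash
python3 st.py 2
cat > cov.py <<'E'
from fit import *
P=[env.read_camera(c) for c in("top","side")]
V=[]
for p in P:
    L=env.trace(p,"cover"); d=L[0]; X=atz(p,d["at"],6); print(round(d["confidence"],2),X.round())
    h=hsv(p); n=near(p,X,60); m=(h[...,0]>8)&(h[...,0]<25)&(h[...,1]>150)&n
    mm=cv2.morphologyEx(m.astype(np.uint8),cv2.MORPH_CLOSE,np.ones((3,3))); g=(h[...,2]<70)&near(p,X+[0,0,18],30)
    V.append((p,(m|g).astype(np.float32),n))
print("both",*fit(V,COVER,(X[0],X[1],-.05))); print("top",*fit(V[:1],COVER,(X[0],X[1],-.05)),env.state()["time_s"])
E
python3 cov.py
```

```text
top 0.92 [379. 193.] z120/155 [ 567. -290.] [ 560. -283.]
top 0.88 [354. 191.] z120/155 [ 571. -217.] [ 564. -212.]
top 0.86 [379. 214.] z120/155 [ 506. -289.] [ 500. -282.]
side 0.85 [297. 155.] z120/155 [ 557. -245.] [ 538. -201.]
side 0.69 [317. 160.] z120/155 [ 490. -247.] [ 473. -203.]
side 0.59 [287. 170.] z120/155 [ 554. -164.] [ 534. -123.]
30.2 [479.5 184.1 278. ]
0.55 [476.   1.   6.]
0.89 [466.  15.   6.]
both [ 4.72572661e+02  6.11672294e+00 -4.47998722e-02] 0.06547005474567413
top [ 4.72997454e+02  6.42416786e+00 -5.21583206e-02] 0.03320424631237984 30.4
```

View pics/st2.png

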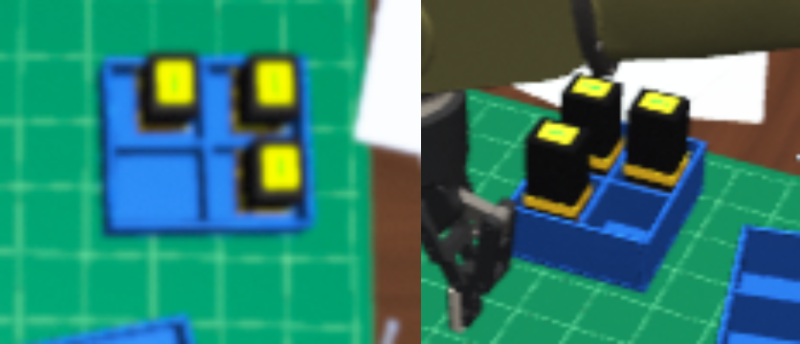

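Top and side views show three packs upright in three cells, top pixels (379,193), (354,191), (379,214), and the cover has not moved. Now I grasp the cover.

send_rows(series=[-0.1, -1.5, 0, 0.016, 0, -0.1, -3.1, 0, 0, 0, -0.1, -3.1, 0, 0, 0, -0.1, -3.1, -1, 0, 0, -0.1, -3.1, -2, 0, 0, -0.17, -2.4, -3, 0, 0, 0, -1.4, -3, 0, 0, 0, 0, -3, 0, 0, 0, 0, -2, 0, 0, 0, 0, -1, 0, 0, 0, 0, 0, 0, 0, 0, 0, 0, 0, 0, 0, 0, 0, 0, 0])

```text
time_s: 31.48
tool_pos: [473.3, 8.1, 129.3]
ee_rot: [[0.047, 0.999, 0.002], [0.999, -0.047, -0.0], [-0.0, 0.002, -1.0]]
ft_force: [-0.8, 0.5, 0.4]
finger_gap: 42.8
grasp_force: 0.0
```

Run:
```python
from fit import *
p=env.read_camera("top"); L=env.trace(p,"cover")
for d in L: print(round(d["confidence"],2),np.round(d["at"],1),d["region"].sum())
s=env.read_camera("side"); 
h=hsv(s); X=np.array([472.8,6.2,6]); n=near(s,X,60); m=((h[...,0]>8)&(h[...,0]<25)&(h[...,1]>150)&n); ms=sil(s,(472.8,6.2,-.047),COVER[:1])>.5
print("side orange inside/outside model",(m&ms).sum(),(m&~ms).sum(),ms.sum()); st=env.state(); print(st["tool_pos"],st["ee_rot"][0],st["finger_gap"])
w=env.read_camera("wrist"); save(w,"w1.png")
```

```text
side orange inside/outside model 1445 5 1625
[473.01139253   8.12295696 128.96271986] [0.04673398 0.99890562 0.00187224] 42.94448370143613
```

View pics/w1.png

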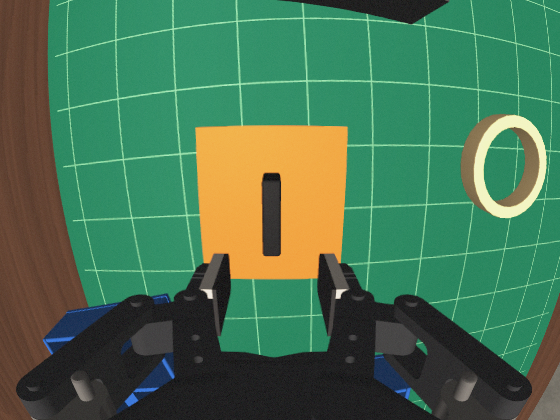

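The wrist view shows the grip bar at (271,213), midway between the fingers, and nothing has shifted. Descend.

send_rows(series=[0, -0.2, -2.5, 0, 0, 0, 0, -3, 0, 0, 0, 0, -2.5, 0, 0, 0, 0, -1.5, 0, 0, 0, 0, -1, 0, 0, 0, 0, -0.7, 0, 0, 0, 0, 0, 0, 0, 0, 0, 0, 0, 0, 0, 0, 0, 0, 0])

```text
time_s: 32.43
tool_pos: [473.2, 6.0, 16.9]
ee_rot: [[0.047, 0.999, 0.002], [0.999, -0.047, -0.0], [-0.0, 0.002, -1.0]]
ft_force: [0.7, -0.4, 0.1]
finger_gap: 42.7
grasp_force: 0.0
```

Run:
```python
from fit import *
s=env.state(); print(s["tool_pos"],s["ft_force"])
```

```text
[473.16392494   5.99834521  16.87192469] [ 0.66823781 -0.3644536   0.05716913]
```

send_rows(series=[0, 0, -0.4, 0, 0, 0, 0, 0, 0, 0.3, 0, 0, 0, 0, 0.7, 0, 0, 0, 0, 1, 0, 0, 0, 0, 1, 0, 0, 0, 0, 1, 0, 0, 0, 0, 1, 0, 0, 0, 0, 1], squeeze=60)

```text
time_s: 33.1
tool_pos: [472.7, 6.0, 12.2]
ee_rot: [[0.047, 0.999, 0.0], [0.999, -0.047, -0.0], [-0.0, 0.0, -1.0]]
ft_force: [-1.5, 0.5, 5.7]
finger_gap: 13.4
grasp_force: 59.7
```

send_rows(series=[0, 0, 0.2, 0, 1, 0, 0, 0.5, 0, 1, 0, 0, 1, 0, 1, 0, 0, 2, 0, 1, 0, 0, 3, 0, 1, 0, 0, 3, 0, 1, 0, 0, 3, 0, 1, 0, 0, 3, 0, 1, 0, 0, 3, 0, 1, 0, 0, 2, 0, 1, 0, 0, 0, 0, 1, 0, 0, 0, 0, 1])

```text
time_s: 34.1
tool_pos: [472.5, 6.0, 219.6]
ee_rot: [[0.047, 0.999, 0.002], [0.999, -0.047, -0.0], [-0.0, 0.002, -1.0]]
ft_force: [0.4, -0.1, -4.8]
finger_gap: 13.4
grasp_force: 59.0
```

```bash
cat > f4.py <<'E'
from fit import *
import sys
P=[env.read_camera(c) for c in("top","side")]; G=[]
s=env.state(); print(np.round(s["tool_pos"],1),np.round(s["ee_rot"],3).tolist(),s["finger_gap"],np.round(s["ft_force"],1))
GL=[box(-30,30,-30,30,0,1)]
GL=[np.array([[30*np.cos(a),30*np.sin(a),z] for a in np.linspace(0,6.28,24) for z in(0,85)]),np.array([[9*np.cos(a),9*np.sin(a),z] for a in np.linspace(0,6.28,12) for z in(85,130)])]
V=[]
for p in P:
    L=env.trace(p,"glue"); u=proj(p,[310,371,65]); d=min(L,key=lambda d:np.hypot(*(np.array(d["at"])-u))); print(d["confidence"],d["at"],d["region"].sum()); V.append((p,d["region"].astype(np.float32),np.ones((420,560),bool)))
r=fit(V,GL,(310,371,0)); print("glue",*r)
ch=(540.7,258.0,-.1546); d=r[0][:2]-ch[:2]; c,si=np.cos(ch[2]),np.sin(ch[2]); print("glue in charger",c*d[0]+si*d[1],-si*d[0]+c*d[1])
E
python3 f4.py
```

```text
[471.9   6.1 217.7] [[0.047, 0.999, -0.002], [0.999, -0.047, 0.0], [0.0, -0.002, -1.0]] 13.10904519098815 [ 0.6  0.1 -3.2]
0.86 [153.9, 275.9] 438
0.66 [285.0, 362.6] 1087
glue [3.12712539e+02 3.69697550e+02 4.30790523e-02] 0.14499922096729279
glue in charger -242.46803501641412 75.25873338574849
```

send_rows(series=[-0.35, 1.2, 0, -0.02, 1, -0.7, 2.5, 0, -0.02, 1, -0.7, 2.5, 0, -0.02, 1, -0.7, 2.5, 0, -0.02, 1, -0.7, 2.5, 0, -0.02, 1, -0.7, 2.5, 0, -0.02, 1, -0.7, 2.5, 0, -0.02, 1, -0.7, 2.5, 0, -0.02, 1, -0.7, 2.5, 0, -0.02, 1, -0.7, 2.5, 0, -0.027, 1, -0.7, 2.3, 0, 0, 1, -0.34, 1.26, 0, 0, 1, 0, 0, 0, 0, 1, 0, 0, 0, 0, 1, 0, 0, 0, 0, 1, 0, 0, 0, 0, 1])

```text
time_s: 35.63
tool_pos: [395.8, 277.9, 218.6]
ee_rot: [[0.252, 0.968, -0.001], [0.968, -0.252, -0.0], [-0.001, -0.0, -1.0]]
ft_force: [0.4, -0.9, -2.8]
finger_gap: 13.2
grasp_force: 58.8
```

```bash
cat > cin.py <<'E'
from fit import *
ch=(540.7,258.0,-.1546)
def local(x,y):
    c,s=np.cos(ch[2]),np.sin(ch[2]); d=np.array([x-ch[0],y-ch[1]]); return np.array([c*d[0]+s*d[1],-s*d[0]+c*d[1]])
s=env.state(); R=np.array(s["ee_rot"]); t=s["tool_pos"]; yaw=np.arctan2(R[1,1],R[0,1])
print("tool",np.round(t,1),"yaw rel",round(yaw-ch[2],4),"local",local(t[0],t[1]).round(1),"f",np.round(s["ft_force"],1),"gap",round(s["finger_gap"],1),s["time_s"])
if __name__=="__main__":
    zu=t[2]-12.5; V=[]
    for c in("top","side"):
        p=env.read_camera(c); h=hsv(p); n=near(p,[t[0],t[1],zu],75); m=(h[...,0]>8)&(h[...,0]<25)&(h[...,1]>150)&n
        pl=sil(p,(t[0],t[1],yaw),[b+[0,0,zu] for b in COVER[:1]])
        cc=sil(p,(t[0],t[1],yaw),[b+[0,0,zu] for b in COVER[:1]])>.5
        print(c,"orange",m.sum(),"model",cc.sum(),"out",(m&~cc).sum())
        save(p,"cin_%s_%d.png"%(c,int(s["time_s"]*10)))
        im=cv2.cvtColor(p["color"],cv2.COLOR_RGB2BGR)
        if c=="side":
            S2=3; im=cv2.resize(im,None,fx=S2,fy=S2,interpolation=cv2.INTER_CUBIC)
            for b in COVER[:1]:
                q=(np.array([proj(p,X) for X in world((t[0],t[1],yaw),b+[0,0,zu])])+.5)*S2
                cv2.polylines(im,[cv2.convexHull(np.round(q*16).astype(np.int32).reshape(-1,1,2))],True,(255,0,255),1,shift=4)
            u=(proj(p,[430,285,80])*S2).astype(int); cv2.imwrite("pics/cs_%d.png"%int(s["time_s"]*10),im[max(0,u[1]-300):u[1]+300,max(0,u[0]-350):u[0]+350])
E
python3 cin.py; ls pics
```

```text
tool [395.8 277.9 218.6] yaw rel -0.1003 local [-146.2   -2.7] f [ 0.4 -0.9 -2.8] gap 13.2 35.6333
top orange 2393 model 2360 out 1827
side orange 2424 model 3171 out 74
cin_side_356.png
cin_top_356.png
crate_crop.png
cs_356.png
ov_s.png
ov_t.png
ovs.png
ovt.png
side0.png
side0c.png
st1.png
st2.png
top0.png
top0c.png
w1.png
```

View pics/cs_356.png

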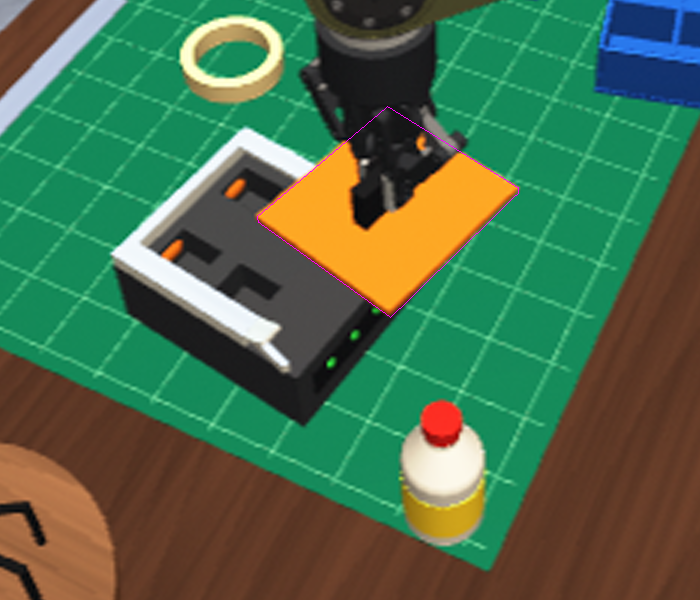

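The side view shows the cover level and matching the model, with all bays empty and the glue clear at (442,480). Descend.

send_rows(series=[-0.2, 0.15, -1.5, 0, 1, 0, 0, -2.5, 0, 1, 0, 0, -2.5, 0, 1, 0, 0, -2, 0, 1, 0, 0, -1.5, 0, 1, 0, 0, -1, 0, 1, 0, 0, -0.5, 0, 1, 0, 0, 0, 0, 1, 0, 0, 0, 0, 1, 0, 0, 0, 0, 1])

```text
time_s: 36.57
tool_pos: [394.1, 280.3, 104.8]
ee_rot: [[0.251, 0.968, 0.001], [0.968, -0.251, 0.001], [0.001, 0.001, -1.0]]
ft_force: [0.3, 0.2, -2.8]
finger_gap: 13.1
grasp_force: 58.8
```

```bash
python3 cin.py|head -1
```

```text
tool [394.1 280.3 104.8] yaw rel -0.0994 local [-148.3   -0.5] f [ 0.3  0.2 -2.8] gap 13.1 36.5667
```

send_rows(series=[-0.02, -0.1, -0.5, 0, 1, 0, 0, -0.4, 0, 1, 0, 0, -0.4, 0, 1, 0, 0, -0.3, 0, 1, 0, 0, 0, 0, 1, 0, 0, 0, 0, 1])

```text
time_s: 37.17
tool_pos: [393.3, 279.1, 87.7]
ee_rot: [[0.251, 0.968, -0.0], [0.968, -0.251, -0.0], [-0.0, -0.0, -1.0]]
ft_force: [-0.4, -0.2, -3.1]
finger_gap: 13.1
grasp_force: 58.8
```

send_rows(series=[0, 0, -0.2, 0, 1, 0, 0, -0.15, 0, 1, 0, 0, 0, 0, 1, 0, 0, 0, 0, 1])

```text
time_s: 37.5
tool_pos: [393.4, 279.1, 84.3]
ee_rot: [[0.251, 0.968, -0.0], [0.968, -0.251, -0.0], [-0.0, -0.0, -1.0]]
ft_force: [0.6, -0.4, -2.9]
finger_gap: 13.0
grasp_force: 58.8
```

```bash
python3 cin.py|head -1
```

```text
tool [393.4 279.1  84.3] yaw rel -0.0994 local [-148.8   -1.8] f [ 0.6 -0.4 -2.9] gap 13.0 37.5
```

send_rows(series=[0.2, 0, 0, 0.01, 1, 0.2, 0, 0, 0.01, 1, 0.2, 0, 0, 0.015, 1, 0.1, 0, 0, 0.015, 1, 0, 0, 0, 0, 1, 0, 0, 0, 0, 1])

```text
time_s: 38.1
tool_pos: [400.5, 279.1, 84.3]
ee_rot: [[0.203, 0.979, -0.0], [0.979, -0.203, -0.0], [-0.0, -0.0, -1.0]]
ft_force: [-0.1, 1.1, -2.8]
finger_gap: 12.9
grasp_force: 58.8
```

send_rows(series=[0.2, 0, 0, 0.015, 1, 0.15, 0, 0, 0.015, 1, 0.15, 0, 0, 0.01, 1, 0.1, 0, 0, 0.01, 1, 0, 0, 0, 0, 1, 0, 0, 0, 0, 1])

```text
time_s: 38.6
tool_pos: [406.4, 279.1, 84.3]
ee_rot: [[0.153, 0.988, -0.0], [0.988, -0.153, -0.0], [-0.0, -0.0, -1.0]]
ft_force: [-0.1, 0.1, -3.4]
finger_gap: 13.1
grasp_force: 58.8
```

```bash
python3 cin.py|head -1
```

```text
tool [406.4 279.1  84.3] yaw rel 0.0005 local [-135.9    0.2] f [-0.1  0.1 -3.4] gap 13.1 38.6
```

send_rows(series=[0.494, -0.077, 0, 0, 1, 0.494, -0.077, 0, 0, 1, 0.494, -0.077, 0, 0, 1, 0.494, -0.077, 0, 0, 1, 0, 0, 0, 0, 1, 0, 0, 0, 0, 1])

```text
time_s: 39.2
tool_pos: [426.4, 275.9, 84.2]
ee_rot: [[0.154, 0.988, -0.0], [0.988, -0.154, -0.0], [-0.0, -0.0, -1.0]]
ft_force: [-0.5, -0.4, -1.7]
finger_gap: 12.8
grasp_force: 58.8
```

send_rows(series=[0.494, -0.077, 0, 0, 1, 0.494, -0.077, 0, 0, 1, 0.494, -0.077, 0, 0, 1, 0.494, -0.077, 0, 0, 1, 0, 0, 0, 0, 1, 0, 0, 0, 0, 1])

```text
time_s: 39.7
tool_pos: [446.1, 272.9, 84.3]
ee_rot: [[0.154, 0.988, -0.0], [0.988, -0.154, -0.0], [-0.0, -0.0, -1.0]]
ft_force: [-0.3, 0.4, -3.4]
finger_gap: 13.3
grasp_force: 58.8
```

```bash
python3 cin.py|head -1
```

```text
tool [446.1 272.9  84.3] yaw rel 0.0003 local [-95.7   0.1] f [-0.3  0.4 -3.4] gap 13.3 39.7
```

send_rows(series=[0.494, -0.077, 0, 0, 1, 0.494, -0.077, 0, 0, 1, 0.494, -0.077, 0, 0, 1, 0.494, -0.077, 0, 0, 1, 0.494, -0.077, 0, 0, 1, 0.494, -0.077, 0, 0, 1, 0.494, -0.077, 0, 0, 1, 0.494, -0.077, 0, 0, 1, 0, 0, 0, 0, 1, 0, 0, 0, 0, 1])

```text
time_s: 40.63
tool_pos: [485.6, 266.7, 84.3]
ee_rot: [[0.154, 0.988, -0.0], [0.988, -0.154, -0.0], [-0.0, -0.0, -1.0]]
ft_force: [-0.1, -0.5, -3.4]
finger_gap: 13.3
grasp_force: 58.8
```

send_rows(series=[0.494, -0.077, 0, 0, 1, 0.494, -0.077, 0, 0, 1, 0.494, -0.077, 0, 0, 1, 0.494, -0.077, 0, 0, 1, 0.494, -0.077, 0, 0, 1, 0.494, -0.077, 0, 0, 1, 0.494, -0.077, 0, 0, 1, 0.494, -0.077, 0, 0, 1, 0, 0, 0, 0, 1, 0, 0, 0, 0, 1])

```text
time_s: 41.47
tool_pos: [525.1, 260.5, 84.3]
ee_rot: [[0.154, 0.988, -0.0], [0.988, -0.154, -0.0], [-0.0, -0.0, -1.0]]
ft_force: [0.1, -0.3, -3.6]
finger_gap: 13.3
grasp_force: 58.8
```

```bash
python3 cin.py|head -1
```

```text
tool [525.1 260.5  84.3] yaw rel 0.0004 local [-15.8   0.1] f [ 0.1 -0.3 -3.6] gap 13.3 41.4667
```

```bash
ls pics/cs*
```

```text
pics/cs_356.png
pics/cs_365.png
pics/cs_375.png
pics/cs_386.png
pics/cs_397.png
pics/cs_414.png
```

send_rows(series=[0.3, -0.046, -0.1, 0, 1, 0.3, -0.046, -0.05, 0, 1, 0.3, -0.046, 0, 0, 1, 0.3, -0.046, 0, 0, 1, 0, 0, 0, 0, 1, 0, 0, 0, 0, 1])

```text
time_s: 42.07
tool_pos: [537.1, 258.7, 82.8]
ee_rot: [[0.154, 0.988, -0.0], [0.988, -0.154, -0.0], [-0.0, -0.0, -1.0]]
ft_force: [-0.4, 0.5, -2.2]
finger_gap: 13.2
grasp_force: 58.8
```

send_rows(series=[0.1, -0.015, 0, 0, 1, 0.1, -0.015, 0, 0, 1, 0, 0, 0, 0, 1, 0, 0, 0, 0, 1])

```text
time_s: 42.4
tool_pos: [539.0, 258.5, 82.9]
ee_rot: [[0.153, 0.988, -0.0], [0.988, -0.153, -0.0], [-0.0, -0.0, -1.0]]
ft_force: [1.0, 0.5, -2.8]
finger_gap: 13.0
grasp_force: 58.8
```

```bash
python3 cin.py|head -1
```

```text
tool [539.  258.5  82.9] yaw rel 0.0006 local [-1.8  0.2] f [ 1.   0.5 -2.8] gap 13.0 42.4
```

```bash
ls -t pics/cs*|head -1
```

```text
pics/cs_424.png
```

send_rows(series=[0.1, -0.015, 0, 0, 1, 0.05, -0.008, 0, 0, 1, 0, 0, 0, 0, 1, 0, 0, 0, 0, 1])

```text
time_s: 42.83
tool_pos: [540.2, 258.3, 82.8]
ee_rot: [[0.153, 0.988, -0.001], [0.988, -0.153, -0.0], [-0.0, -0.001, -1.0]]
ft_force: [-4.0, -0.7, -0.8]
finger_gap: 12.8
grasp_force: 59.2
```

send_rows(series=[0.05, -0.008, -0.03, 0, 1, 0.05, -0.008, 0, 0, 1, 0, 0, 0, 0, 1, 0, 0, 0, 0, 1])

```text
time_s: 43.17
tool_pos: [540.2, 258.4, 82.5]
ee_rot: [[0.153, 0.988, -0.003], [0.988, -0.153, -0.0], [-0.001, -0.003, -1.0]]
ft_force: [-14.0, 0.5, 3.7]
finger_gap: 13.1
grasp_force: 60.0
```

send_rows(series=[0, 0, 0.02, 0, 0.6, 0, 0, 0, 0, 0.3, 0, 0, 0, 0, 0, 0, 0, 0, 0, 0, 0, 0, 0, 0, 0, 0, 0, 0.5, 0, 0, 0, 0, 1.5, 0, 0, 0, 0, 3, 0, 0, 0, 0, 3, 0, 0, 0, 0, 4, 0, 0, 0, 0, 4, 0, 0])

```text
time_s: 44.08
tool_pos: [541.0, 257.9, 244.6]
ee_rot: [[0.153, 0.988, -0.001], [0.988, -0.153, -0.0], [-0.0, -0.001, -1.0]]
ft_force: [0.2, -0.5, 1.1]
finger_gap: 42.4
grasp_force: 0.0
```

send_rows(series=[-0.5, -2, 2, 0, 0, -1, -3.5, 1, 0, 0, -1, -3.5, 0, 0, 0, -1, -3.5, 0, 0, 0, -1, -3.5, 0, 0, 0, -1, -3.5, 0, 0, 0, -0.5, -2, 0, 0, 0, 0, 0, 0, 0, 0, 0, 0, 0, 0, 0, 0, 0, 0, 0, 0])

```text
time_s: 44.92
tool_pos: [481.6, 43.5, 273.1]
ee_rot: [[0.153, 0.988, 0.001], [0.988, -0.153, 0.0], [0.0, 0.001, -1.0]]
ft_force: [0.2, 0.3, 0.5]
finger_gap: 42.4
grasp_force: 0.0
```

```bash
cat > fin.py <<'E'
from fit import *
ch=(540.7,258.0,-.1546); P={c:env.read_camera(c) for c in("top","side")}; V=[]
for c,p in P.items():
    h=hsv(p); n=near(p,[540,258,75],60); m=(h[...,0]>8)&(h[...,0]<25)&(h[...,1]>150)&n
    print(c,"orange",m.sum(),"model",(sil(p,ch,[COVER[0]+[0,0,70]])>.5).sum(),[ (round(d["confidence"],2),np.round(d["at"])) for d in env.trace(p,"pack0")])
    im=cv2.resize(cv2.cvtColor(p["color"],cv2.COLOR_RGB2BGR),None,fx=3,fy=3,interpolation=cv2.INTER_CUBIC)
    u=(proj(p,[540,258,75])*3).astype(int); V.append(im[u[1]-190:u[1]+190,u[0]-190:u[0]+190])
cv2.imwrite("pics/fin.png",np.hstack(V)); s=env.state(); print(s["time_s"],np.round(s["tool_pos"]))
E
python3 fin.py
```

```text
top orange 1877 model 1888 [(0.81, array([380., 215.])), (0.62, array([353., 193.])), (0.56, array([381., 192.]))]
side orange 1829 model 2391 [(0.72, array([292., 176.])), (0.68, array([317., 158.])), (0.53, array([221., 280.])), (0.48, array([299., 153.]))]
45.1167 [482.  44. 273.]
```

View pics/fin.png

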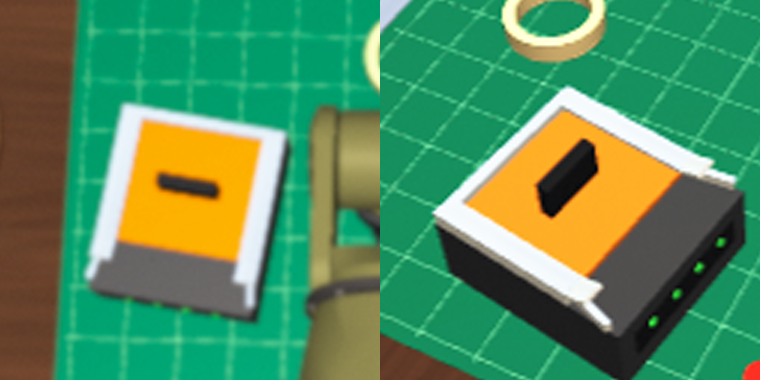

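The cover lies flat under both rails and against the stop, all three packs are in the crate, and the robot touches nothing. I hand in.

```bash
python3 -c "
from bench import env
print(env.job_done())"
```

```text
the job is handed in; nothing more can be done
None
```

The job is handed in at about 45 s: all three packs present stand upright, one to a cell, in the farther blue crate, and the cover is flat under both rails against the stop; the tape, glue and screwdriver were never handled, but I took no last check of their positions.

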